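# Count the filter wheel to click three and open the lamp shutter

## Robot

A 7-joint arm with a two-finger parallel gripper is mounted at the origin on the work surface. World frame = base frame: x ahead of the robot, y to its left, z up, the work surface at z = 0. Lengths are in m, angles in rad, forces in N, time in s.
With the tool pointing down it reaches from about 0.425 to 0.875 m from the base axis. Payload 4.7 kg.
Tool frame: the origin (TCP) lies midway between the tips of the shut fingers; the grasp point (between the pads) lies 19 mm behind it; z points along the fingers, y is the direction in which the jaws open and shut (so a half turn about z gives the same grasp; the last joint's range is limited). The gripper opens to 87 mm and grips with 3 to 60 N. Pads are 19 mm wide; open, the fingers measure 117 mm over their backs; the gripper's body (75 mm by 190 mm) begins 51 mm behind the grasp point.
Start: joints at [1.301, 0.321, -0.07, 1.45, 0.023, 1.371, -0.057], TCP at [0.182, -0.624, 0.223] pointing down, gripper open.
Joint ranges: [-2.86, 2.86], [-0.3, 2.09], [-1.38, 1.24], [0.06, 2.45], [-1.56, 4.7], [0.09, 2.05], [-2.69, 2.69]. Speed limits (rad/s): [2.57, 2.57, 3.14, 3.14, 3.14, 3.14, 3.14].

## Interface

Orientations are given as a rotation vector (axis times angle).
In Python, from bench import get_state, eyes, job gives the robot as it stands. The module is installed in compiled form; this text tells all that it offers.
- The arm moves only by the shell command python3 -m jog 'ROWS' [FORCE]. ROWS is JSON, a list that holds one entry, the list of rows, each a list of 5 numbers: the opening, from 0 (shut) to 1 (fully open), then the shift along the tool's x, y, z in units of 40 mm (1.0 is 40 mm), then the turn about the tool's z in units of 5 degrees (1.0 is 5 degrees). In form: [[[jaw, dx, dy, dz, turn], ...]]. A call has 1 to 10 rows; each row shifts and turns the commanded pose from where the row before left it, along the tool's axes as they then stand; what a row does not reach is not made up. A row lasts 1/8 s, in which the tool goes at most 62.5 mm and 10.7 degrees, less where a joint would pass 70% of its speed; a pose out of reach is approached as far as the arm can. A call is refused whole if a number of a shift passes 1 or a number of a turn 1, either way. A call with a gripper value outside its range is refused whole. The fingers move at their own pace and stop on an object; FORCE is the grip in N (left out, the last holds). Time passes only in rows, so rows that do not move let the fingers close. It gives the time, the measured TCP pose, the force and the opening at its end, in the units of the state.
- get_state(): the state, without advancing time (a new reading comes with each control period).
- eyes.get_image(name): name is "side" or "top" or "wrist"; returns (picture, depth): 480x640x3 uint8, red, green, blue; 480x640 float32, m along the optical axis (not along the pixel's ray), 0 where there is no reading.
- eyes.camera_params(name): a dict with "camera_matrix" (3x3 intrinsics, pixels), "pose" (4x4, takes a point from camera to world coordinates); the wrist camera has in their place "mount" (4x4, takes a point from camera to tool coordinates, whose origin is the TCP and whose axes are the flange's). Camera axes: x right, y down, z forward; pixel columns grow to the right and rows downward; lengths in m; the calibration is good to about 2 mm. A picture is of the moment at which its call begins: read the wrist's pose just before it. camera_params takes no time and is no camera call.
- job.close_job(): hands the job in, once; it reports no verdict.
The state is a dict: "time": time; "joint_positions": joint angles; "qd": joint speeds; "joint_torque": joint torques, N m; "position": TCP position; "tool_rot": TCP orientation; "ft_force": force on the tool from outside, world axes, zero at the start; "torque": the same for the moment, N m; "grip_width": opening from 0.0 (shut) to 1.0 (fully open).
Only numpy, scipy, OpenCV 4.12 (cv2) and the standard library are available. Lean on these libraries where they do the work, as an engineer would, in place of code of your own. Each camera call takes 0.05 s, during which the arm holds its last target. There are 200 camera calls.

## Task

Nobody knows which filter is in the lamp. Take the orange crank knob and wind the black wheel anticlockwise (seen from above) until you feel it come up against its sprung end stop, pressing it firmly for a moment but not forcing it. Let the wheel drop back into its home notch, turn it three clicks clockwise, one at a time, letting it rest in every notch, then slide the red shutter tab fully open towards the front of the lamp, let go, and leave the other things on the bench where they are.

Things in the scene. Friction and masses are not known exactly. Their poses are not given: they have to be found in the camera images.
- lamp_unit: Cream lamp casing, fixed to the bench, 220 (x) by 340 (y) by 85 mm high. Origin: centre of its underside on the bench. Its x axis points from its front (the side towards the robot, with the black rocker switch) to its back, y to its left, z up. Place and yaw change each time. Nothing on its top stands higher than the orange knob.
- wheel_axis (a point): Point on the vertical axis of the black wheel, at the height of the wheel's upper face (102 mm above the bench). The wheel is a blank disc of 124 mm diameter, 12 mm thick, on the left half of the casing. It drives a filter disc inside the casing.
- wheel: The black wheel; origin on its axis at bench height, x axis towards the knob. It clicks into 8 notches per turn, 45 deg apart. It was clamped on its shaft at an arbitrary angle, so the knob's direction does not tell the notch. Starts 1 or 2 notches clockwise of home. Leaving a notch takes 3 to 6 N at the knob (2 N more if the fingers grip it hard and it turns in them), falling to nothing half way; then it pulls itself into the next.
- crank (a point): Centre of the top face of the orange crank knob: a fixed upright cylinder of 16 mm diameter standing 34 mm high on the wheel's upper face, 50 mm from the wheel axis. Its top is 136 mm above the bench. Being round, it may turn between the fingers as the wheel goes round.
- end_stop (a joint): Hidden sprung stop, met 0.06 rad anticlockwise past the home notch. Value: how far it is pushed in, rad of wheel turn. Stiff: 8 N m/rad (3 N per mm at the knob), plus the notch's 3 to 6 N. Firmly pressed: 0.02 rad or more for 0.2 s (about 10 N at the knob). Over 0.11 rad (about 22 N) harms it. Let go, the wheel springs back to home. Hidden marks end_stop_c1, 2, 3 lie below the knob's places in notches 1, 2, 3.
- shutter (a joint): Travel of the lamp shutter in m: 0 closed (over the light port), 0.060 fully open against its stop. It slides towards the front of the casing, along the casing's -x, against 2 N of friction, and stays where it is left.
- shutter_tab (a point): Centre of the top face of the red shutter tab, an upright block 12 mm (casing x) by 24 mm (casing y) and 32 mm high, standing on the black shutter plate on the right half of the casing top; closed, it is 30 mm behind and 105 mm right of the casing's centre. Its top is 124 mm above the bench. It moves with the shutter.
- petri_dish: Clear closed petri dish, 94 mm diameter, 16 mm high, lying right of the lamp. Origin: centre of underside. Leave alone.
- tweezers: Steel tweezers, 120 mm long, lying in front of the lamp. Origin: centre of underside. Leave alone.
- dropper_bottle: Amber dropper bottle, 38 mm diameter, 92 mm high, left of the lamp. Origin: centre of underside. Leave alone.
- sample_tub: Clear open sample tub, 170 by 120 by 65 mm. Origin: centre of underside. Leave alone.
- specimen_jar: White specimen jar, 56 mm diameter, 55 mm high. Origin: centre of underside. Leave alone.

How it is judged:
By the outcome, as a careful person would: the job done as asked, in the order asked, and still so for the second after the job is handed in, with the robot touching nothing.
It also fails if it takes over 72 s, if anything falls off the work surface, if the arm or the gripper's body presses on something with over 40 N, if the wrist force passes 120 N, or if a joint passes its speed limit or range.

## Working session

There is one attempt and no reset: what is moved stays moved. The work goes in short steps, Python scripts to look and compute and a shell command to move; the robot and the scene stay as the last step left them, time stands still between calls to the robot, and variables do not carry over. Pictures are saved under pics/ and viewed, about 8 in all and at most 12, crops included, and the job is handed in when it is done.

```bash
mkdir -p pics; ls; python3 - <<'E'
from bench import get_state, eyes, job
import cv2,numpy as np
s=get_state();print({k:np.round(v,3) for k,v in s.items()})
for n in("top","side"):
    im,d=eyes.get_image(n);cv2.imwrite(f"pics/{n}0.png",im[...,::-1]);np.save(f"pics/{n}0.npy",d)
    p=eyes.camera_params(n);print(n,np.round(p["camera_matrix"],1).tolist(),np.round(p["pose"],3).tolist())
print(np.round(eyes.camera_params("wrist")["mount"],3))
E
```

```text
pics
{'time': np.float64(0.0), 'joint_positions': array([ 1.301,  0.322, -0.07 ,  1.452,  0.023,  1.371, -0.057]), 'qd': array([-0.001, -0.002, -0.002, -0.001, -0.001, -0.003, -0.   ]), 'joint_torque': array([ 0.0000e+00, -4.9129e+01, -4.0400e-01, -3.1253e+01, -6.4000e-02,
        4.4000e-02,  0.0000e+00]), 'position': array([ 0.182, -0.623,  0.221]), 'tool_rot': array([-3.108e+00, -4.440e-01,  1.000e-03]), 'ft_force': array([0.505, 0.042, 0.417]), 'torque': array([ 0.011, -0.064,  0.041]), 'grip_width': np.float64(1.002)}
top [[615.5, 0.0, 327.0], [0.0, 615.5, 236.4], [0.0, 0.0, 1.0]] [[0.025, -0.992, 0.125, 0.331], [-1.0, -0.024, 0.007, 0.031], [-0.004, -0.125, -0.992, 1.707], [0.0, 0.0, 0.0, 1.0]]
side [[482.1, 0.0, 314.0], [0.0, 482.1, 247.4], [0.0, 0.0, 1.0]] [[-0.916, -0.253, 0.312, 0.163], [-0.402, 0.588, -0.702, 0.835], [-0.006, -0.768, -0.64, 0.86], [0.0, 0.0, 0.0, 1.0]]
[[-0.    -0.963 -0.268  0.072]
 [ 1.    -0.     0.     0.   ]
 [-0.    -0.268  0.963 -0.162]
 [ 0.     0.     0.     1.   ]]
```

View pics/top0.png

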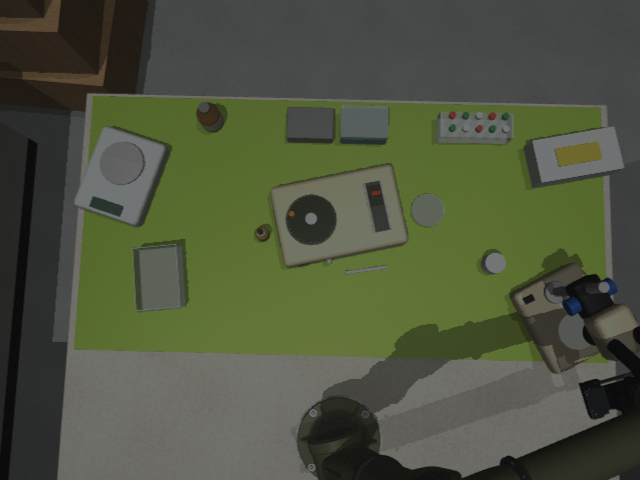

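View pics/side0.png

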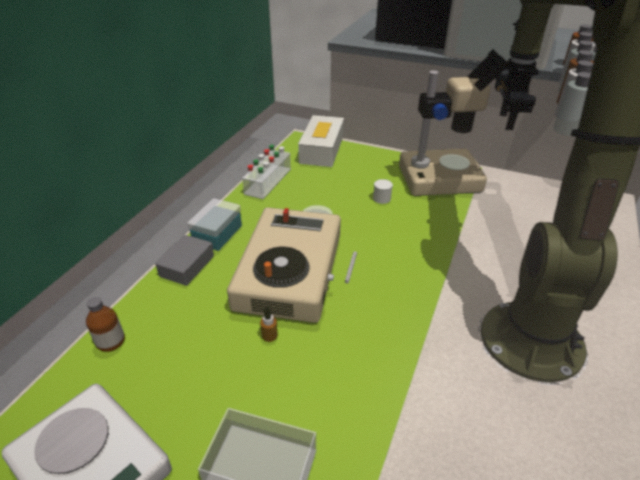

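The top view shows the lamp at about (340,215), with the wheel at (311,219), the orange knob at (292,213), the red tab at (376,193) and the bottle at (262,233). Next I'll measure these.

```bash
cat > h.py <<'E'
import cv2,numpy as np
from scipy.spatial.transform import Rotation as R
from bench import get_state, eyes
def ray(n,px,z,pose=None):
    p=eyes.camera_params(n);K=p["camera_matrix"]
    T=np.array(p["pose"]) if pose is None else pose
    d=T[:3,:3]@np.linalg.inv(K)@np.array([px[0],px[1],1.]);o=T[:3,3]
    return o+d*(z-o[2])/d[2]
def wristpose():
    s=get_state();T=np.eye(4);T[:3,:3]=R.from_rotvec(s["tool_rot"]).as_matrix();T[:3,3]=s["position"]
    return T,T@eyes.camera_params("wrist")["mount"]
def blobs(im,lo,hi,minA=8):
    m=cv2.inRange(cv2.cvtColor(im,cv2.COLOR_RGB2HSV),lo,hi)
    n,l,st,c=cv2.connectedComponentsWithStats(m)
    return [(st[i,4],c[i].round(1),st[i,:4]) for i in range(1,n) if st[i,4]>=minA],l
E
python3 - <<'E'
from h import *
im=cv2.imread("pics/top0.png")[...,::-1].copy()
sub=im.copy();
msk=np.zeros(im.shape[:2],np.uint8);msk[160:270,268:412]=1
sub[msk==0]=0
for nm,lo,hi in(("red",(0,150,90),(8,255,255)),("orange",(6,150,90),(20,255,255))):
    for b in blobs(sub,lo,hi,4)[0]: print(nm,b, ray("top",b[1],.136)[:2].round(4),ray("top",b[1],.124)[:2].round(4))
g=cv2.cvtColor(sub,cv2.COLOR_RGB2HSV)
cream=((g[...,1]<110)&(g[...,2]>110)&(msk>0)).astype(np.uint8)
c=max(cv2.findContours(cream,0,2)[0],key=cv2.contourArea);r=cv2.minAreaRect(c);print("casing",r)
print([ray("top",p,.085)[:2].round(3).tolist() for p in cv2.boxPoints(r)], ray("top",r[0],.085).round(3))
dark=((g[...,2]<75)&(msk>0)).astype(np.uint8)
for c in cv2.findContours(dark,0,2)[0]:
    if cv2.contourArea(c)>300:
        e=cv2.fitEllipse(c);print("dark",e,ray("top",e[0],.102).round(4))
        print(cv2.minAreaRect(c))
sm=cv2.imread("pics/side0.png")[...,::-1]
for nm,lo,hi in(("red",(0,150,90),(6,255,255)),("orange",(6,150,120),(18,255,255))):
    for b in blobs(sm,lo,hi,8)[0]:
        if 230<b[1][0]<340 and 200<b[1][1]<320: print("side",nm,b,ray("side",b[1],.12).round(4))
E
```

```text
red (np.int32(28), array([375.5, 192.5]), array([372, 191,   8,   4], dtype=int32)) [ 0.6461 -0.081 ] [ 0.6485 -0.0818]
orange (np.int32(22), array([291.1, 213.1]), array([289, 211,   5,   5], dtype=int32)) [0.5867 0.1363] [0.5886 0.1371]
casing ((338.44964599609375, 214.8436279296875), (75.214599609375, 121.21435546875), 78.48616790771484)
[[0.656, 0.194], [0.73, -0.123], [0.531, -0.166], [0.459, 0.147]] [0.593 0.013 0.085]
dark ((310.79315185546875, 219.4036865234375), (49.31671905517578, 49.653167724609375), 31.727746963500977) [0.5766 0.0861 0.102 ]
((310.5, 219.0), (50.0, 49.0), 90.0)
dark ((377.1949768066406, 206.41058349609375), (14.8937349319458, 70.88529205322266), 167.45018005371094) [ 0.6156 -0.0884  0.102 ]
((377.1263427734375, 206.08120727539062), (50.09090805053711, 14.402729034423828), 77.73522186279297)
side red (np.int32(25), array([285.4, 212.8]), array([284, 209,   4,   9], dtype=int32)) [ 0.6497 -0.0757  0.12  ]
side orange (np.int32(9), array([285.8, 208.8]), array([284, 208,   5,   3], dtype=int32)) [ 0.6568 -0.0924  0.12  ]
side orange (np.int32(34), array([267.1, 264.3]), array([264, 262,   7,   6], dtype=int32)) [0.5985 0.1228 0.12  ]
```

```bash
python3 -m jog '[[[1,0.3,-0.97,-0.5,0],[1,0.5,-0.97,-0.5,0],[1,0.5,-0.97,-0.3,0],[1,0.6,-0.97,0,0],[1,0,0,0,0]]]'
cat > plan.py <<'E'
# prints remaining shift to a target, in tool units; args x y z yaw(deg of tool y axis)
import sys
from h import *
x,y,z,a=map(float,sys.argv[1:5])
T,_=wristpose();d=T[:3,:3].T@(np.array([x,y,z])-T[:3,3])
cur=np.degrees(np.arctan2(T[1,1],T[0,1]));s=get_state()
print("pos",T[:3,3].round(4),"yaw",cur.round(2),"tilt",np.degrees(np.arccos(-T[2,2])).round(2))
print("shift",(d/.04).round(2),"turn",(-((a-cur+180)%360-180)/5).round(2),"F",s["ft_force"].round(1),"t",round(s["time"],2),"w",round(s["grip_width"],3),"q",s["joint_positions"].round(2))
E
python3 plan.py 0.54 0.1 0.30 -11.4
```

```text
time: 0.72
position: [0.2132, -0.4509, 0.275]
tool_rot: [3.109, 0.452, 0.001]
ft_force: [-1.1, -0.7, 0.7]
grip_width: 1.003
pos [ 0.2132 -0.4509  0.275 ] yaw -73.47 tilt 0.03
shift [ 11.75 -10.88  -0.62] turn -12.41 F [-1.1 -0.7  0.7] t 0.72 w 1.003 q [ 1.22 -0.02 -0.15  1.73 -0.    1.43 -0.2 ]
```

```bash
python3 -m jog '[[[1,0.97,-0.9,-0.1,0],[1,0.97,-0.9,-0.1,0],[1,0.97,-0.9,-0.1,0],[1,0.97,-0.9,-0.1,0],[1,0.97,-0.9,-0.1,0],[1,0.97,-0.9,-0.1,0],[1,0.97,-0.9,0,0],[1,0.97,-0.9,0,0],[1,0.97,-0.9,0,0],[1,0.97,-0.9,0,0]]]'
python3 plan.py 0.58 0.06 0.30 -11.4
```

```text
time: 1.98
position: [0.4842, 0.001, 0.2985]
tool_rot: [3.11, 0.442, 0.001]
ft_force: [0.2, -0.7, -0.7]
grip_width: 1.003
pos [0.4842 0.001  0.2985] yaw -73.83 tilt 0.04
shift [ 2.71 -0.75 -0.04] turn -12.49 F [ 0.2 -0.7 -0.7] t 1.98 w 1.003 q [ 0.82 -0.05 -0.83  1.7  -0.04  1.47 -1.3 ]
```

```bash
python3 -m jog '[[[1,0.9,-0.25,0,-1],[1,0.9,-0.25,0,-1],[1,0.9,-0.25,0,-1],[1,0,0,0,-1],[1,0,0,0,-1],[1,0,0,0,-1],[1,0,0,0,-1],[1,0,0,0,-1],[1,0,0,0,-1],[1,0,0,0,-1]]]'
python3 -m jog '[[[0.4,0,0,0,-1],[0.4,0,0,0,-1],[0.4,0,0,0,-0.5],[0.4,0,0,0,0],[0.4,0,0,0,0]]]'
cat > see.py <<'E'
# wrist picture: knob, wheel, tab, from colour masks
import sys
from h import *
T,P=wristpose();im,d=eyes.get_image("wrist");cv2.imwrite(f"pics/{sys.argv[1]}.png",im[...,::-1])
for nm,lo,hi,z in(("red",(0,150,70),(5,255,255),.124),("red2",(175,150,70),(180,255,255),.124),("orange",(6,150,90),(18,255,255),.136)):
    for b in blobs(im,lo,hi,60)[0]: print(nm,b,ray("wrist",b[1],z,P)[:2].round(4),"depth",d[int(b[1][1]),int(b[1][0])])
E
python3 see.py w1; python3 plan.py 0.5867 0.1363 0.2 -11.4; python3 -c "
from h import *;print(eyes.camera_params('wrist')['camera_matrix'])"
```

```text
time: 3.22
position: [0.5733, 0.0663, 0.2979]
tool_rot: [-2.629, -1.718, 0.0]
ft_force: [-0.5, -0.4, -0.2]
grip_width: 1.003
time: 3.85
position: [0.5729, 0.0669, 0.2982]
tool_rot: [-2.429, -1.991, 0.0]
ft_force: [0.2, -1.1, 0.0]
grip_width: 0.516
orange (np.int32(150), array([274.8,  74.5]), array([259,  57,  25,  37], dtype=int32)) [0.5621 0.2034] depth 0.36273542
orange (np.int32(246), array([320. , 149.2]), array([312, 141,  17,  18], dtype=int32)) [0.5877 0.1362] depth 0.31168526
pos [0.5729 0.0671 0.2983] yaw -11.31 tilt 0.02
shift [ 1.76 -0.    2.46] turn 0.02 F [ 0.2 -0.1 -0.1] t 3.9 w 0.476 q [ 0.73  0.29 -1.08  1.49  0.25  1.52 -0.55]
[[351.44350575   0.         317.86878045]
 [  0.         351.44350575 245.36306674]
 [  0.           0.           1.        ]]
```

View pics/w1.png

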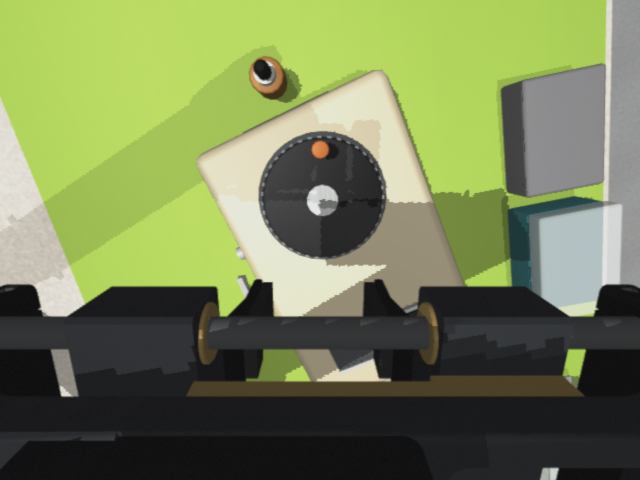

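The wrist view puts the knob at (320,149), which agrees with the top camera to about 1 mm. The hub is at (322,200) and the bottle at (268,75), clear of the wheel.

```bash
python3 - <<'E'
from h import *
T,P=wristpose();im=cv2.imread("pics/w1.png");g=im.max(axis=2);m=(g<80).astype(np.uint8);m[280:]=0
m[:,:240]=0;m[:,400:]=0;m[:110]=0
c=np.vstack([c for c in cv2.findContours(cv2.morphologyEx(m,3,np.ones((5,5))),0,2)[0] if cv2.contourArea(c)>1000])
(cx,cy),r=cv2.minEnclosingCircle(c);print(cx,cy,r,ray("wrist",(cx,cy),.102,P),ray("wrist",(322,200),.102,P), r/351.4*0.36)
E
python3 -m jog '[[[0.4,0.9,0,0,0],[0.4,0.85,0,0.4,0],[0.4,0,0,0.9,0],[0.4,0,0,0.9,0],[0.4,0,0,0,0],[0.4,0,0,0,0]]]'
python3 plan.py 0.5872 0.1363 0.112 -11.4
```

```text
323.5152893066406 195.29188537597656 62.41229248046875 [0.58254524 0.09101375 0.102     ] [0.58010216 0.08659822 0.102     ] 0.06393974186957527
time: 4.65
position: [0.5871, 0.1363, 0.2119]
tool_rot: [2.428, 1.992, 0.002]
ft_force: [0.4, 0.4, 0.3]
grip_width: 0.399
pos [0.5871 0.1363 0.2119] yaw -11.27 tilt 0.1
shift [-0.   0.   2.5] turn 0.03 F [0.4 0.4 0.3] t 4.65 w 0.399 q [ 0.56  0.4  -1.05  1.56  0.35  1.38 -0.73]
```

```bash
python3 -m jog '[[[0.4,0,0,0.7,0],[0.4,0,0,0.7,0],[0.4,0,0,0.7,0],[0.4,0,0,0.4,0],[0.4,0,0,0,0]]]'
python3 -m jog '[[[0.15,0,0,0,0],[0.15,0,0,0,0],[0.15,0,0,0,0],[0.15,0,0,0,0],[0.15,0,0,0,0]]]' 8
python3 plan.py 0.5872 0.1363 0.112 -11.4
```

```text
time: 5.28
position: [0.5865, 0.136, 0.1107]
tool_rot: [-2.428, -1.993, 0.0]
ft_force: [0.2, -0.3, -0.2]
grip_width: 0.399
time: 5.9
position: [0.588, 0.1362, 0.1116]
tool_rot: [2.427, 1.992, 0.005]
ft_force: [5.0, 1.1, 2.8]
grip_width: 0.182
pos [0.588  0.1362 0.1116] yaw -11.26 tilt 0.2
shift [-0.   -0.02 -0.01] turn 0.03 F [5.  1.1 2.8] t 5.9 w 0.182 q [ 0.52  0.49 -1.    1.68  0.43  1.21 -0.78]
```

```bash
cat > st.py <<'E'
from h import *
s=get_state();T,_=wristpose();c=np.array([.578,.0863]);v=T[:2,3]-c
th=np.arctan2(v[1],v[0]);t=np.array([-np.sin(th),np.cos(th)]);r=v/np.hypot(*v);f=np.array(s["ft_force"])
print("p",T[:3,3].round(4),"theta %.2f r %.4f"%(np.degrees(th),np.hypot(*v)),"yaw %.2f"%np.degrees(np.arctan2(T[1,1],T[0,1])),"Fccw-resist %.1f Frad %.1f Fz %.1f"%(-f[:2]@t,f[:2]@r,f[2]),"w %.3f t %.2f"%(s["grip_width"],s["time"]),"q",s["joint_positions"].round(2))
E
python3 st.py
python3 -m jog '[[[0.15,-0.01,-0.11,0,-1],[0.15,-0.01,-0.11,0,-1],[0.15,0,0,0,0]]]' 15; python3 st.py
python3 -m jog '[[[0.15,-0.01,-0.11,0,-1],[0.15,-0.01,-0.11,0,-1],[0.15,0,0,0,0]]]'; python3 st.py
```

```text
p [0.588  0.1362 0.1116] theta 78.67 r 0.0509 yaw -11.26 Fccw-resist 4.7 Frad 2.0 Fz 2.8 w 0.182 t 5.90 q [ 0.52  0.49 -1.    1.68  0.43  1.21 -0.78]
time: 6.28
position: [0.5787, 0.1365, 0.1115]
tool_rot: [2.245, 2.195, 0.003]
ft_force: [5.0, -0.4, 4.9]
grip_width: 0.181
p [0.5787 0.1365 0.1115] theta 89.21 r 0.0502 yaw -1.29 Fccw-resist 5.0 Frad -0.4 Fz 4.9 w 0.181 t 6.28 q [ 0.55  0.49 -1.05  1.7   0.45  1.21 -0.63]
time: 6.65
position: [0.5694, 0.1353, 0.1115]
tool_rot: [2.046, 2.382, 0.0]
ft_force: [2.9, -1.3, 7.7]
grip_width: 0.183
p [0.5694 0.1353 0.1115] theta 99.97 r 0.0497 yaw 8.69 Fccw-resist 2.6 Frad -1.8 Fz 7.7 w 0.183 t 6.65 q [ 0.59  0.49 -1.09  1.72  0.46  1.21 -0.47]
```

```bash
python3 -m jog '[[[0.15,-0.01,-0.11,-0.03,-1],[0.15,-0.01,-0.11,-0.03,-1],[0.15,0,0,0,0]]]'; python3 st.py
python3 -m jog '[[[0.15,-0.01,-0.11,0,-1],[0.15,-0.01,-0.11,0,-1],[0.15,0,0,0,0]]]' ; python3 st.py
python3 -m jog '[[[0.15,-0.01,-0.11,0,-1],[0.15,0,0,0,0],[0.15,0,0,0,0]]]' ; python3 st.py
```

```text
time: 7.02
position: [0.5586, 0.1317, 0.1117]
tool_rot: [-1.832, -2.55, 0.007]
ft_force: [0.0, -3.5, -1.1]
grip_width: 0.175
p [0.5586 0.1317 0.1117] theta 113.18 r 0.0493 yaw 18.61 Fccw-resist -1.4 Frad -3.2 Fz -1.1 w 0.175 t 7.03 q [ 0.63  0.49 -1.14  1.75  0.47  1.22 -0.31]
time: 7.4
position: [0.5519, 0.1274, 0.1117]
tool_rot: [-1.605, -2.7, 0.004]
ft_force: [3.4, -3.9, -4.4]
grip_width: 0.176
p [0.5519 0.1274 0.1117] theta 122.44 r 0.0488 yaw 28.52 Fccw-resist 0.8 Frad -5.1 Fz -4.4 w 0.176 t 7.40 q [ 0.68  0.49 -1.19  1.77  0.49  1.22 -0.14]
time: 7.78
position: [0.549, 0.1253, 0.1117]
tool_rot: [1.487, 2.767, -0.002]
ft_force: [5.6, -2.7, -8.4]
grip_width: 0.179
p [0.549  0.1253 0.1117] theta 126.62 r 0.0486 yaw 33.48 Fccw-resist 2.9 Frad -5.5 Fz -8.4 w 0.179 t 7.78 q [ 0.7   0.5  -1.21  1.77  0.49  1.22 -0.06]
```

```bash
python3 -m jog '[[[0.15,-0.03,-0.05,0.03,-0.5],[0.15,0,0,0,0]]]'; python3 st.py
python3 -m jog '[[[0.15,0,-0.05,0,-0.5],[0.15,0,0,0,0]]]' ; python3 st.py
```

```text
time: 8.02
position: [0.5481, 0.1245, 0.1117]
tool_rot: [1.425, 2.8, 0.0]
ft_force: [4.3, -1.8, -2.4]
grip_width: 0.178
p [0.5481 0.1245 0.1117] theta 128.05 r 0.0485 yaw 36.05 Fccw-resist 2.3 Frad -4.1 Fz -2.4 w 0.178 t 8.03 q [ 0.71  0.5  -1.22  1.78  0.5   1.22 -0.02]
time: 8.28
position: [0.5467, 0.1233, 0.1117]
tool_rot: [1.362, 2.83, 0.0]
ft_force: [4.9, -0.9, -3.3]
grip_width: 0.179
p [0.5467 0.1233 0.1117] theta 130.30 r 0.0485 yaw 38.59 Fccw-resist 3.2 Frad -3.9 Fz -3.3 w 0.179 t 8.28 q [ 0.72  0.5  -1.23  1.78  0.5   1.22  0.02]
```

```bash
python3 - <<'E'
from scipy.optimize import least_squares as L
import numpy as np
p=np.array([(.588,.1362),(.5787,.1365),(.5694,.1353),(.5586,.1317),(.5519,.1274),(.549,.1253),(.5481,.1245),(.5467,.1233)])
r=L(lambda c:np.hypot(*(p-c).T)-.05,[.578,.086]);print(r.x,r.fun.round(4))
E
python3 -m jog '[[[0.15,-0.02,-0.05,0.01,-0.5],[0.15,0,0,0,0]]]'; python3 st.py
python3 -m jog '[[[0.15,0,-0.05,0,-0.5],[0.15,0,0,0,0]]]' ; python3 st.py
```

```text
[0.58073475 0.08665566] [ 0.0001 -0.0001 -0.0001  0.0002 -0.0001  0.     -0.      0.    ]
time: 8.52
position: [0.5455, 0.1221, 0.1116]
tool_rot: [1.3, 2.86, 0.002]
ft_force: [4.6, 0.5, -0.5]
grip_width: 0.177
p [0.5455 0.1221 0.1116] theta 132.19 r 0.0484 yaw 41.12 Fccw-resist 3.7 Frad -2.7 Fz -0.5 w 0.177 t 8.53 q [ 0.73  0.51 -1.25  1.79  0.51  1.22  0.06]
time: 8.78
position: [0.5442, 0.1208, 0.1116]
tool_rot: [1.236, 2.887, 0.002]
ft_force: [5.2, -0.8, -1.4]
grip_width: 0.179
p [0.5442 0.1208 0.1116] theta 134.37 r 0.0483 yaw 43.64 Fccw-resist 3.1 Frad -4.2 Fz -1.4 w 0.179 t 8.78 q [ 0.75  0.51 -1.26  1.79  0.51  1.23  0.1 ]
```

```bash
sed -i 's/\[.578,.0863\]/[.5807,.0867]/' st.py
python3 -m jog '[[[0.15,-0.02,-0.12,0,-0.5],[0.15,-0.03,-0.12,0,-0.5],[0.15,0,0,0,0]]]'; python3 st.py; python3 plan.py .5361 .1095 .1116 50
```

```text
time: 9.15
position: [0.5412, 0.117, 0.1118]
tool_rot: [1.105, 2.936, 0.019]
ft_force: [14.4, 8.9, -13.4]
grip_width: 0.175
p [0.5412 0.117  0.1118] theta 142.53 r 0.0498 yaw 48.77 Fccw-resist 15.8 Frad -6.0 Fz -13.4 w 0.175 t 9.15 q [ 0.78  0.51 -1.28  1.81  0.51  1.21  0.2 ]
pos [0.5412 0.117  0.1118] yaw 48.77 tilt 0.73
shift [-0.03 -0.22  0.  ] turn -0.25 F [ 14.4   8.9 -13.4] t 9.15 w 0.175 q [ 0.78  0.51 -1.28  1.81  0.51  1.21  0.2 ]
```

```bash
python3 -m jog '[[[0.15,0,0,0,0],[0.15,0,0,0,0]]]'; python3 st.py; python3 - <<'E'
from h import *
s=get_state();print(s["torque"].round(2),s["joint_torque"].round(1))
im,_=eyes.get_image("side");cv2.imwrite("pics/s1.png",cv2.resize(im[120:340,160:440,::-1],None,fx=2.6,fy=2.6,interpolation=cv2.INTER_CUBIC))
im,_=eyes.get_image("wrist");cv2.imwrite("pics/w2.png",im[...,::-1])
E
```

```text
time: 9.4
position: [0.5412, 0.117, 0.1118]
tool_rot: [1.105, 2.936, 0.018]
ft_force: [14.4, 9.6, -13.7]
grip_width: 0.175
p [0.5412 0.117  0.1118] theta 142.52 r 0.0498 yaw 48.75 Fccw-resist 16.4 Frad -5.6 Fz -13.7 w 0.175 t 9.40 q [ 0.78  0.51 -1.28  1.81  0.51  1.21  0.2 ]
[ 1.85 -3.11 -0.11] [  3.3 -35.8 -13.7 -23.6  -0.5   5.8   0.1]
```

View pics/s1.png

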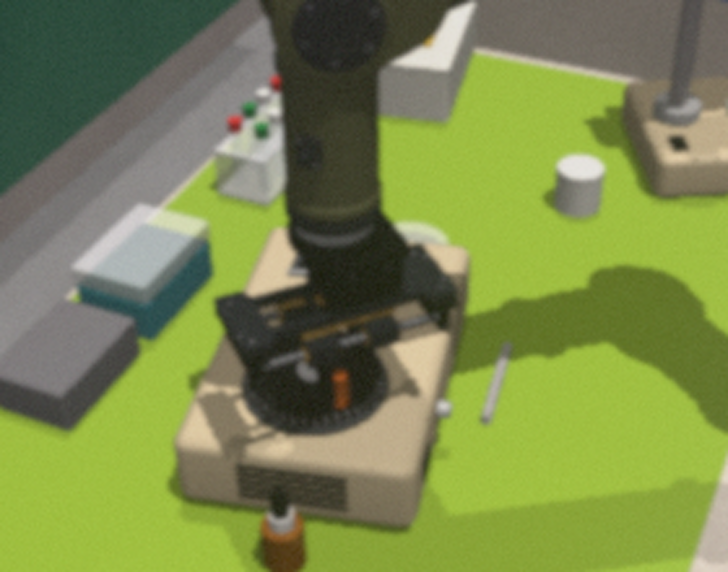

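View pics/w2.png

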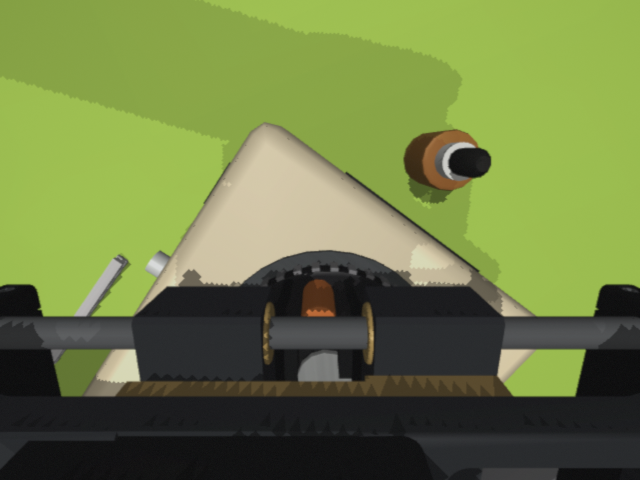

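The side view shows only the jaws touching the knob, and in the wrist view the knob (318,298) sits centred between the pads. The 16 N at 60° from the start fits neither expected stop angle, 48° or 93°. I'll open the jaws and see where the wheel settles.

```bash
python3 -m jog '[[[0.6,0,0,0,0],[0.6,0,0,0,0],[0.6,0,0,0,0],[0.6,0,0,0,0]]]'; python3 st.py; python3 - <<'E'
from h import *
im0=cv2.imread("pics/w2.png")[...,::-1]
T,P=wristpose();im,_=eyes.get_image("wrist");cv2.imwrite("pics/w3.png",im[...,::-1])
for i in(im0,im):
  for b in blobs(i,(4,150,60),(18,255,255),60)[0]: print(b,ray("wrist",b[1],.13,P).round(4), ray("wrist",(b[2][0]+b[2][2]/2,b[2][1]),.136,P).round(4))
E
```

```text
time: 10.0
position: [0.5382, 0.1134, 0.1118]
tool_rot: [-1.107, -2.94, -0.002]
ft_force: [3.1, 0.7, 0.1]
grip_width: 0.535
p [0.5382 0.1134 0.1118] theta 147.91 r 0.0502 yaw 48.72 Fccw-resist 2.2 Frad -2.2 Fz 0.1 w 0.535 t 10.00 q [ 0.78  0.51 -1.28  1.81  0.52  1.23  0.2 ]
(np.int32(1620), array([435.2, 156.4]), array([405, 130,  73,  60], dtype=int32)) [0.5154 0.1937 0.13  ] [0.5078 0.1998 0.136 ]
(np.int32(1064), array([317.8, 299.5]), array([301, 279,  35,  38], dtype=int32)) [0.531  0.1179 0.13  ] [0.5221 0.126  0.136 ]
(np.int32(1826), array([442.2, 157.3]), array([413, 130,  74,  60], dtype=int32)) [0.5175 0.1956 0.13  ] [0.5099 0.2022 0.136 ]
(np.int32(1102), array([349.8, 299.8]), array([333, 280,  38,  37], dtype=int32)) [0.5405 0.1285 0.13  ] [0.5317 0.1363 0.136 ]
```

View pics/w3.png

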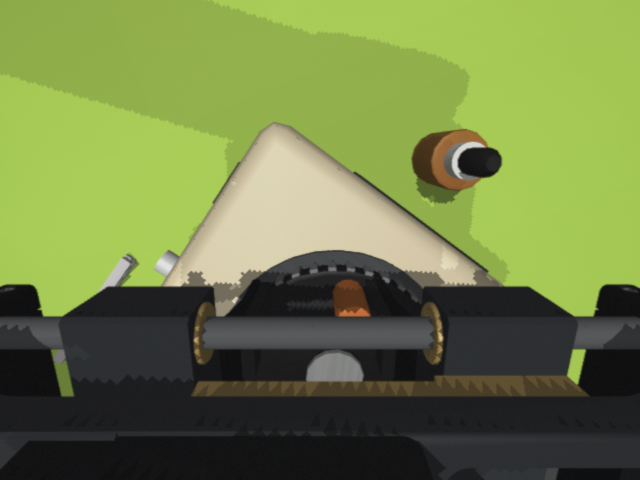

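```bash
python3 -m jog '[[[0.7,0,0,0,0],[0.7,0,0,0,0],[0.7,0,0,0,0]]]'; python3 - <<'E'
from h import *
from scipy.optimize import least_squares
T,P=wristpose();im,_=eyes.get_image("wrist");cv2.imwrite("pics/w4.png",im[...,::-1])
K=eyes.camera_params("wrist")["camera_matrix"];c=np.array([.5807,.0867]);Pi=np.linalg.inv(P)
def px(p):
    q=K@(Pi@np.r_[p,1])[:3];return q[:2]/q[2]
for b in blobs(im,(4,150,60),(18,255,255),60)[0]:print(b[1],b[2])
for th in range(116,150,3):
    k=c+.05*np.array([np.cos(np.radians(th)),np.sin(np.radians(th))]);print(th,px(np.r_[k,.102]).round(0),px(np.r_[k,.136]).round(0))
print("hub",px(np.r_[c,.102]).round(0),px(np.r_[c,.11]).round(0))
E
python3 st.py
```

```text
time: 10.42
position: [0.5371, 0.1118, 0.1108]
tool_rot: [-1.106, -2.939, 0.003]
ft_force: [-0.5, -0.8, 0.4]
grip_width: 0.694
[446.2 157.2] [417 130  74  60]
[361.9 300.5] [345 281  39  36]
116 [376. 299.] [388. 331.]
119 [371. 297.] [383. 329.]
122 [367. 295.] [377. 327.]
125 [362. 294.] [371. 326.]
128 [357. 293.] [365. 325.]
131 [352. 293.] [359. 324.]
134 [347. 292.] [353. 323.]
137 [342. 292.] [347. 323.]
140 [337. 292.] [341. 323.]
143 [332. 292.] [335. 323.]
146 [327. 292.] [329. 324.]
149 [322. 293.] [323. 324.]
hub [338. 374.] [339. 383.]
p [0.5373 0.1118 0.1109] theta 149.93 r 0.0502 yaw 48.76 Fccw-resist -0.1 Frad 0.7 Fz 0.3 w 0.699 t 10.47 q [ 0.78  0.51 -1.28  1.81  0.52  1.23  0.2 ]
```

The knob has settled at about 127°, 45° from the start, so it is in a notch. I'll recentre and push again with a loose cage, to feel the wheel without grip effects.

```bash
python3 plan.py .5503 .1264 .1118 37.5
```

```text
pos [0.5373 0.1118 0.1109] yaw 48.76 tilt 0.11
shift [-0.    0.49 -0.02] turn 2.25 F [-0.7  0.3  0.3] t 10.47 w 0.699 q [ 0.78  0.51 -1.28  1.81  0.52  1.23  0.2 ]
```

```bash
python3 -m jog '[[[0.7,0,0.25,0,0.75],[0.7,0,0.24,-0.02,0.75],[0.5,0,0,0,0.75],[0.15,0,0,0,0],[0.15,0,0,0,0],[0.15,0,0,0,0],[0.15,0,0,0,0],[0.15,0,0,0,0],[0.15,0,0,0,0]]]' 4; python3 st.py
python3 -m jog '[[[0.28,0,0,0,0],[0.28,0,0,0,0]]]' 20; python3 st.py
```

```text
time: 11.6
position: [0.552, 0.1267, 0.1121]
tool_rot: [1.389, 2.817, 0.002]
ft_force: [2.5, 1.7, -2.2]
grip_width: 0.178
p [0.552  0.1267 0.1121] theta 125.63 r 0.0492 yaw 37.52 Fccw-resist 3.0 Frad -0.0 Fz -2.2 w 0.178 t 11.60 q [ 0.7   0.5  -1.21  1.77  0.5   1.22  0.  ]
time: 11.85
position: [0.5512, 0.1261, 0.1121]
tool_rot: [-1.389, -2.817, 0.002]
ft_force: [-0.4, 0.3, -0.7]
grip_width: 0.268
p [0.5512 0.1261 0.1121] theta 126.83 r 0.0492 yaw 37.51 Fccw-resist -0.1 Frad 0.5 Fz -0.7 w 0.268 t 11.85 q [ 0.7   0.5  -1.21  1.77  0.5   1.23  0.  ]
```

```bash
python3 -m jog '[[[0.28,0,-0.11,0,-1],[0.28,0,0,0,0]]]' >/dev/null; python3 st.py
python3 -m jog '[[[0.28,0,-0.11,0,-1],[0.28,0,0,0,0]]]' >/dev/null; python3 st.py
python3 -m jog '[[[0.28,0,-0.06,0,-0.5],[0.28,0,0,0,0]]]'>/dev/null ; python3 st.py
python3 -m jog '[[[0.28,0,-0.06,0,-0.5],[0.28,0,0,0,0]]]'>/dev/null ; python3 st.py
```

```text
p [0.5486 0.124  0.1123] theta 130.71 r 0.0492 yaw 42.46 Fccw-resist 2.8 Frad -0.5 Fz -1.4 w 0.285 t 12.10 q [ 0.72  0.51 -1.24  1.78  0.51  1.23  0.08]
p [0.5455 0.1211 0.1125] theta 135.71 r 0.0492 yaw 47.38 Fccw-resist 3.3 Frad -1.4 Fz -1.5 w 0.279 t 12.35 q [ 0.75  0.51 -1.26  1.79  0.52  1.23  0.17]
p [0.544  0.1195 0.1125] theta 138.28 r 0.0492 yaw 49.87 Fccw-resist 3.9 Frad -2.2 Fz -0.4 w 0.281 t 12.60 q [ 0.76  0.52 -1.27  1.79  0.52  1.23  0.21]
p [0.5425 0.1177 0.1125] theta 140.95 r 0.0492 yaw 52.40 Fccw-resist 5.5 Frad -2.3 Fz -1.0 w 0.279 t 12.85 q [ 0.77  0.52 -1.28  1.79  0.53  1.23  0.25]
```

```bash
for i in 1; do python3 -m jog '[[[0.28,0,-0.06,0,0],[0.28,0,0,0,0]]]' >/dev/null; python3 st.py; done
python3 -m jog '[[[0.28,0,-0.06,0,0],[0.28,0,0,0,0]]]' >/dev/null; python3 st.py
```

```text
p [0.5409 0.1164 0.1125] theta 143.21 r 0.0497 yaw 52.40 Fccw-resist 6.3 Frad -1.6 Fz -2.3 w 0.284 t 13.10 q [ 0.78  0.51 -1.28  1.8   0.52  1.23  0.26]
p [0.5394 0.1151 0.1125] theta 145.45 r 0.0501 yaw 52.42 Fccw-resist 7.1 Frad -0.8 Fz -1.2 w 0.283 t 13.35 q [ 0.78  0.51 -1.29  1.8   0.52  1.23  0.26]
```

```bash
python3 -m jog '[[[0.28,-0.01,-0.06,0,0],[0.28,0,0,0,0]]]' >/dev/null; python3 st.py
python3 -m jog '[[[0.28,-0.01,-0.06,0,0],[0.28,0,0,0,0]]]' >/dev/null; python3 st.py; python3 - <<'E'
from h import *
T,P=wristpose();im,_=eyes.get_image("wrist");cv2.imwrite("pics/w5.png",im[...,::-1])
K=eyes.camera_params("wrist")["camera_matrix"];c=np.array([.5807,.0867]);Pi=np.linalg.inv(P)
px=lambda p:(lambda q:q[:2]/q[2])(K@(Pi@np.r_[p,1])[:3])
for b in blobs(im,(4,150,60),(18,255,255),60)[0]:print(b[1],b[2])
for th in range(125,155,4):
    k=c+.05*np.array([np.cos(np.radians(th)),np.sin(np.radians(th))]);print(th,px(np.r_[k,.102])[0].round(0),px(np.r_[k,.136])[0].round(0))
E
```

```text
p [0.5383 0.1139 0.1125] theta 147.33 r 0.0504 yaw 52.46 Fccw-resist 8.6 Frad -1.0 Fz -3.3 w 0.279 t 13.60 q [ 0.79  0.51 -1.29  1.81  0.52  1.22  0.26]
p [0.5382 0.1138 0.1126] theta 147.52 r 0.0504 yaw 52.52 Fccw-resist 14.9 Frad -1.9 Fz -8.4 w 0.280 t 13.85 q [ 0.8   0.5  -1.29  1.81  0.51  1.22  0.27]
[446.  165.2] [416 141  74  58]
[326.7 299.8] [311 280  35  37]
125 357.0 366.0
129 350.0 358.0
133 344.0 350.0
137 337.0 342.0
141 331.0 334.0
145 324.0 326.0
149 318.0 319.0
153 311.0 311.0
```

```bash
python3 -m jog '[[[0.28,0,0,0,0],[0.28,0,0,0,0],[0.28,0,0,0,0]]]' >/dev/null; python3 st.py
python3 -m jog '[[[0.28,0,0.06,0,0],[0.28,0,0,0,0]]]' >/dev/null; python3 st.py
python3 -m jog '[[[0.28,0,0.06,0,0],[0.28,0,0,0,0]]]' >/dev/null; python3 st.py
python3 -m jog '[[[0.28,0,0.06,0,0],[0.28,0,0,0,0]]]' >/dev/null; python3 st.py
```

```text
p [0.5382 0.1138 0.1126] theta 147.54 r 0.0504 yaw 52.53 Fccw-resist 14.8 Frad -2.1 Fz -9.0 w 0.286 t 14.28 q [ 0.8   0.5  -1.29  1.81  0.51  1.22  0.27]
p [0.5385 0.1141 0.1125] theta 147.01 r 0.0503 yaw 52.49 Fccw-resist 9.2 Frad -0.4 Fz -3.1 w 0.281 t 14.53 q [ 0.79  0.51 -1.29  1.81  0.52  1.22  0.27]
p [0.5398 0.1154 0.1125] theta 144.95 r 0.0499 yaw 52.47 Fccw-resist 8.1 Frad 0.0 Fz -2.4 w 0.280 t 14.78 q [ 0.78  0.51 -1.28  1.8   0.52  1.23  0.26]
p [0.5413 0.1167 0.1125] theta 142.71 r 0.0495 yaw 52.44 Fccw-resist 6.6 Frad 0.1 Fz -1.6 w 0.280 t 15.03 q [ 0.77  0.51 -1.28  1.8   0.52  1.23  0.26]
```

Both pushes met something hard near knob angle 142.5°, after a soft, reversible rise in force. That is neither expected stop angle, so I'll release, lift clear and look at the wheel unobstructed.

```bash
python3 -m jog '[[[0.28,0,0.1,0,0],[0.28,0,0.1,0,0],[0.45,0,0.1,0,0],[0.6,0,0,0,0],[0.6,0,0,-0.5,0],[0.6,-0.4,0,-1,0],[0.6,-0.4,0,-1,0],[0.6,-0.4,0,-1,0],[0.6,0,0,0,0],[0.6,0,0,0,0]]]'; python3 see.py w6; python3 st.py
```

```text
time: 16.27
position: [0.5856, 0.0951, 0.2523]
tool_rot: [-1.009, -2.975, 0.001]
ft_force: [-0.3, -0.5, -0.3]
grip_width: 0.597
orange (np.int32(344), array([397. , 115.6]), array([380,  91,  37,  40], dtype=int32)) [0.5439 0.1996] depth 0.32553834
orange (np.int32(346), array([324.3, 181.7]), array([315, 171,  20,  22], dtype=int32)) [0.5498 0.1271] depth 0.27495912
p [0.5853 0.0951 0.2517] theta 61.40 r 0.0096 yaw 52.55 Fccw-resist 0.2 Frad -0.4 Fz 0.3 w 0.599 t 16.32 q [ 0.77  0.47 -1.3   1.52  0.45  1.49  0.38]
```

View pics/w6.png

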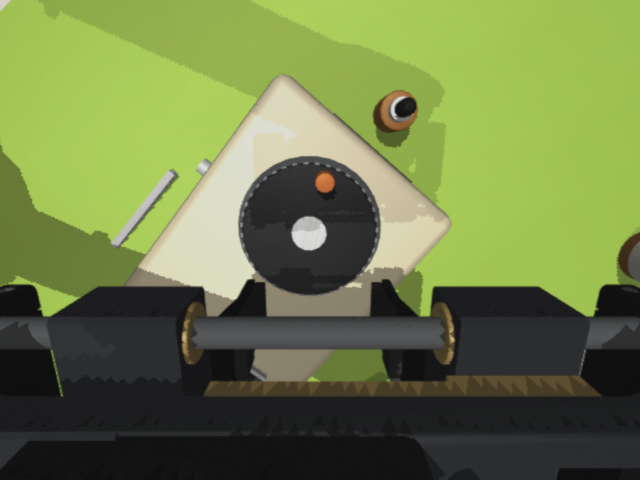

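```bash
python3 -c "
from h import *;print(get_state()['joint_torque'].round(1))
T,P=wristpose();print(ray('wrist',(309,233),.102,P).round(4))"
python3 -m jog '[[[0.4,0,0,0,1],[0.4,0,0,0,1],[0.4,0,0,0,1],[0.4,0,0,0,1],[0.4,0,0,0,1],[0.4,0,0,0,1],[0.4,0,0,0,1],[0.4,0,0,0,1]]]' >/dev/null
python3 -m jog '[[[0.4,0,0,0,1],[0.4,0,0,0,1],[0.4,0,0,0,1],[0.4,0,0,0,1],[0.4,0,0,0,1],[0.4,0,0,0,1],[0.4,0,0,0,1],[0.4,0,0,0,1],[0.4,0,0,0,0.5]]]' >/dev/null
python3 plan.py .5503 .1268 .120 -30; python3 see.py w7
```

```text
[  0.2 -35.2 -13.9 -29.2  -0.    0.1   0. ]
[0.5805 0.0866 0.102 ]
pos [0.585  0.0952 0.2509] yaw -30.04 tilt 0.16
shift [ 0.26 -1.14  3.27] turn -0.01 F [-0.3  0.3 -0.4] t 18.45 w 0.4 q [ 0.6   0.33 -1.01  1.53  0.28  1.44 -0.94]
orange (np.int32(136), array([228.9, 123.5]), array([206, 108,  34,  39], dtype=int32)) [0.5714 0.206 ] depth 0.33806407
orange (np.int32(371), array([263.8, 223.8]), array([253, 212,  21,  24], dtype=int32)) [0.5529 0.1283] depth 0.28174272
```

```bash
python3 -m jog '[[[0.4,0.28,-0.6,0,0],[0.4,0,-0.52,0.5,0],[0.4,0,0,0.9,0],[0.4,0,0,0.9,0],[0.4,0,0,0.95,0],[0.4,0,0,0,0]]]' >/dev/null; python3 st.py
python3 -m jog '[[[0.15,0,0,0,0],[0.15,0,0,0,0],[0.15,0,0,0,0],[0.15,0,0,0,0],[0.15,0,0,0,0]]]' 25; python3 st.py
```

```text
p [0.5494 0.1279 0.1195] theta 127.23 r 0.0518 yaw -29.83 Fccw-resist -0.2 Frad 0.3 Fz 0.6 w 0.399 t 19.25 q [ 0.55  0.38 -0.99  1.76  0.34  1.19 -1.05]
time: 19.88
position: [0.5525, 0.1288, 0.1235]
tool_rot: [-2.719, -1.572, -0.001]
ft_force: [-4.6, 2.0, 6.6]
grip_width: 0.169
p [0.5525 0.1288 0.1235] theta 123.78 r 0.0506 yaw -29.93 Fccw-resist -2.8 Frad 4.2 Fz 6.6 w 0.169 t 19.88 q [ 0.55  0.37 -0.99  1.76  0.33  1.19 -1.05]
```

```bash
python3 -m jog '[[[0.35,0,0,0,0],[0.35,0,0,0,0],[0.35,0,0,0,0]]]' >/dev/null; python3 st.py; python3 plan.py .5517 .1273 .108 -30
```

```text
p [0.5533 0.1265 0.122 ] theta 124.51 r 0.0483 yaw -30.03 Fccw-resist 0.4 Frad -0.4 Fz -0.6 w 0.335 t 20.25 q [ 0.56  0.38 -0.99  1.76  0.34  1.19 -1.05]
pos [0.5533 0.1265 0.122 ] yaw -30.03 tilt 0.03
shift [-0.   -0.05  0.35] turn -0.01 F [ 0.5 -0.1 -0.6] t 20.25 w 0.335 q [ 0.56  0.38 -0.99  1.76  0.34  1.19 -1.05]
```

```bash
python3 -m jog '[[[0.35,0,-0.05,0.35,0],[0.35,0,0,0,0],[0.35,0,0,0,0]]]' >/dev/null; python3 st.py
python3 -m jog '[[[0.15,0,0,0,0],[0.15,0,0,0,0],[0.15,0,0,0,0],[0.15,0,0,0,0]]]' 25; python3 st.py
```

```text
p [0.5511 0.1281 0.1078] theta 125.57 r 0.0509 yaw -29.98 Fccw-resist -0.4 Frad 0.1 Fz 0.6 w 0.351 t 20.62 q [ 0.55  0.39 -0.98  1.78  0.35  1.17 -1.07]
time: 21.12
position: [0.5517, 0.1279, 0.1083]
tool_rot: [2.72, 1.57, 0.001]
ft_force: [1.4, -0.1, -0.8]
grip_width: 0.172
p [0.5517 0.1279 0.1083] theta 125.11 r 0.0504 yaw -30.00 Fccw-resist 1.1 Frad -0.9 Fz -0.8 w 0.172 t 21.12 q [ 0.55  0.39 -0.98  1.78  0.35  1.17 -1.07]
```

```bash
python3 -m jog '[[[0.15,-0.08,-0.034,0,0],[0.15,-0.083,-0.028,0,0],[0.15,0,0,0,0]]]'  >/dev/null; python3 st.py
python3 -m jog '[[[0.15,-0.085,-0.023,0,0],[0.15,0,0,0,0]]]'  >/dev/null; python3 st.py
python3 -m jog '[[[0.15,-0.086,-0.017,0,0],[0.15,0,0,0,0]]]'  >/dev/null; python3 st.py
```

```text
p [0.548  0.1246 0.1085] theta 130.76 r 0.0500 yaw -29.96 Fccw-resist 6.9 Frad -3.5 Fz -5.1 w 0.172 t 21.50 q [ 0.56  0.37 -0.99  1.79  0.34  1.15 -1.05]
p [0.546  0.1224 0.1085] theta 134.19 r 0.0498 yaw -29.95 Fccw-resist 8.3 Frad -3.9 Fz -6.3 w 0.175 t 21.75 q [ 0.57  0.37 -0.99  1.8   0.33  1.15 -1.05]
p [0.5439 0.1202 0.1086] theta 137.66 r 0.0498 yaw -29.93 Fccw-resist 9.1 Frad -4.5 Fz -7.7 w 0.174 t 22.00 q [ 0.58  0.36 -0.99  1.8   0.33  1.15 -1.04]
```

```bash
python3 -m jog '[[[0.15,-0.06,-0.01,0,0],[0.15,0,0,0,0]]]'  >/dev/null; python3 st.py
python3 -m jog '[[[0.15,-0.06,-0.008,0,0],[0.15,0,0,0,0]]]'  >/dev/null; python3 st.py
```

```text
p [0.5427 0.1188 0.1086] theta 139.78 r 0.0497 yaw -29.91 Fccw-resist 10.6 Frad -4.1 Fz -8.9 w 0.176 t 22.25 q [ 0.59  0.36 -0.99  1.81  0.33  1.14 -1.03]
p [0.5413 0.117  0.1087] theta 142.43 r 0.0497 yaw -29.93 Fccw-resist 10.9 Frad -5.1 Fz -7.2 w 0.172 t 22.50 q [ 0.59  0.35 -1.    1.81  0.32  1.14 -1.03]
```

```bash
python3 -m jog '[[[0.15,-0.05,-0.005,0,0],[0.15,0,0,0,0]]]'  >/dev/null; python3 st.py
python3 -m jog '[[[0.15,-0.04,-0.003,0,0],[0.15,0,0,0,0]]]'  >/dev/null; python3 st.py
```

```text
p [0.5404 0.1158 0.1087] theta 144.19 r 0.0497 yaw -29.91 Fccw-resist 12.0 Frad -5.9 Fz -9.0 w 0.178 t 22.75 q [ 0.6   0.35 -1.    1.82  0.32  1.14 -1.03]
p [0.5403 0.1156 0.1088] theta 144.38 r 0.0497 yaw -29.88 Fccw-resist 15.2 Frad -5.9 Fz -12.4 w 0.172 t 23.00 q [ 0.6   0.35 -1.    1.82  0.32  1.14 -1.02]
```

```bash
python3 - <<'E'
from h import *
im,_=eyes.get_image("side");cv2.imwrite("pics/s2.png",cv2.resize(im[190:330,210:350,::-1],None,fx=4.2,fy=4.2,interpolation=cv2.INTER_CUBIC))
print(get_state()["joint_torque"].round(1),get_state()["torque"].round(2))
E
python3 st.py
```

```text
[  2.9 -36.8  -7.2 -24.8  -0.1   5.6  -0.1] [ 1.59 -3.18  0.06]
p [0.5403 0.1156 0.1087] theta 144.40 r 0.0497 yaw -29.88 Fccw-resist 14.2 Frad -6.0 Fz -12.9 w 0.175 t 23.05 q [ 0.6   0.35 -1.    1.82  0.32  1.14 -1.02]
```

View pics/s2.png

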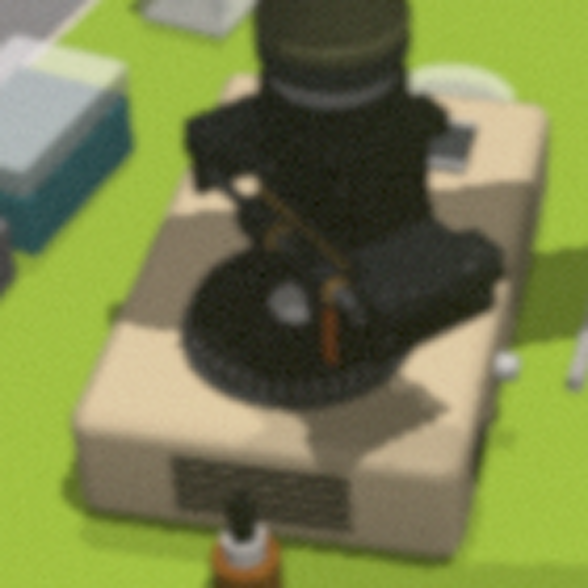

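```bash
python3 -m jog '[[[0.15,-0.03,-0.002,0,0],[0.15,0,0,0,0]]]'  >/dev/null; python3 st.py
```

```text
p [0.5403 0.1156 0.1088] theta 144.49 r 0.0497 yaw -29.86 Fccw-resist 16.1 Frad -7.5 Fz -15.3 w 0.176 t 23.30 q [ 0.61  0.34 -1.    1.82  0.31  1.13 -1.02]
```

```bash
python3 -m jog '[[[0.15,0.087,-0.002,0,0],[0.15,0.087,0.005,0,0],[0.15,0.087,0.011,0,0],[0.15,0.086,0.017,0,0],[0.15,0.085,0.023,0,0],[0.15,0.083,0.028,0,0],[0.15,0.08,0.034,0,0],[0.15,0,0,0,0]]]' 10 >/dev/null; python3 st.py
python3 -m jog '[[[0.15,0.078,0.04,0,0],[0.15,0,0,0,0]]]'  >/dev/null; python3 st.py
python3 -m jog '[[[0.15,0.075,0.045,0,0],[0.15,0,0,0,0]]]'  >/dev/null; python3 st.py
python3 -m jog '[[[0.15,0.072,0.05,0,0],[0.15,0,0,0,0]]]'  >/dev/null; python3 st.py
```

```text
p [0.5517 0.1257 0.1087] theta 126.59 r 0.0486 yaw -30.12 Fccw-resist -4.9 Frad -5.3 Fz 5.8 w 0.183 t 24.30 q [ 0.55  0.39 -0.98  1.77  0.35  1.17 -1.07]
p [0.5544 0.1276 0.1086] theta 122.76 r 0.0486 yaw -30.13 Fccw-resist -5.0 Frad -5.1 Fz 5.2 w 0.181 t 24.55 q [ 0.54  0.4  -0.98  1.77  0.36  1.17 -1.07]
p [0.5573 0.1295 0.1085] theta 118.72 r 0.0487 yaw -30.12 Fccw-resist -3.2 Frad -4.5 Fz 5.3 w 0.181 t 24.80 q [ 0.53  0.4  -0.97  1.76  0.36  1.18 -1.08]
p [0.5604 0.1312 0.1084] theta 114.50 r 0.0489 yaw -30.11 Fccw-resist -3.8 Frad -4.6 Fz 5.0 w 0.178 t 25.05 q [ 0.52  0.41 -0.97  1.75  0.37  1.18 -1.08]
```

The clockwise side of this notch gives a plain falling detent force. The anticlockwise side adds a spring and then a firm stop, so this notch looks like home. Next I release so the wheel drops into home.

```bash
python3 -m jog '[[[0.15,-0.075,-0.045,0,0],[0.15,-0.078,-0.04,0,0],[0.15,-0.04,-0.02,0,0],[0.4,0,0,0,0],[0.4,0,0,0,0],[0.4,0,0,0,0],[0.4,0,0,0,0]]]' 12 >/dev/null; python3 st.py; python3 - <<'E'
from h import *
T,P=wristpose();im,_=eyes.get_image("wrist");cv2.imwrite("pics/w8.png",im[...,::-1])
K=eyes.camera_params("wrist")["camera_matrix"];c=np.array([.5807,.0867]);Pi=np.linalg.inv(P)
px=lambda p:(lambda q:q[:2]/q[2])(K@(Pi@np.r_[p,1])[:3])
for b in blobs(im,(4,150,60),(18,255,255),60)[0]:print(b[1],b[2])
for th in range(110,140,5):
    k=c+.05*np.array([np.cos(np.radians(th)),np.sin(np.radians(th))]);print(th,px(np.r_[k,.102]).round(0),px(np.r_[k,.136]).round(0))
E
```

```text
p [0.5527 0.1301 0.108 ] theta 122.81 r 0.0517 yaw -29.96 Fccw-resist 0.1 Frad -0.8 Fz 0.6 w 0.393 t 25.93 q [ 0.54  0.39 -0.98  1.77  0.35  1.17 -1.07]
[251.2 137. ] [207 107  66  63]
[318.4 302.7] [303 287  33  29]
110 [334. 277.] [338. 306.]
115 [329. 283.] [331. 313.]
120 [324. 290.] [325. 321.]
125 [320. 297.] [321. 329.]
130 [317. 304.] [317. 338.]
135 [314. 311.] [314. 346.]
```

```bash
python3 -m jog '[[[0.4,-0.07,0,0,0],[0.4,0,0,0,0],[0.15,0,0,0,0],[0.15,0,0,0,0],[0.15,0,0,0,0],[0.15,0,0,0,0]]]' 12 >/dev/null; python3 st.py
python3 -m jog '[[[0.15,0.078,0.04,0,0],[0.15,0.075,0.045,0,0],[0.15,0.072,0.05,0,0],[0.15,0.068,0.055,0,0],[0.15,0.064,0.06,0,0],[0.15,0.06,0.064,0,0],[0.15,0.055,0.068,0,0],[0.15,0.05,0.072,0,0],[0.15,0.045,0.075,0,0],[0.15,0,0,0,0]]]' >/dev/null; python3 st.py
python3 -m jog '[[[0.15,0.04,0.078,0,0],[0.15,0,0,0,0],[0.15,0,0,0,0]]]' >/dev/null; python3 st.py
```

```text
p [0.5515 0.1273 0.1081] theta 125.78 r 0.0500 yaw -29.98 Fccw-resist 0.2 Frad 0.9 Fz -0.2 w 0.177 t 26.73 q [ 0.55  0.39 -0.98  1.78  0.35  1.17 -1.06]
p [0.5807 0.1404 0.1082] theta 89.97 r 0.0537 yaw -29.86 Fccw-resist 0.5 Frad 5.8 Fz -2.7 w 0.179 t 27.98 q [ 0.49  0.46 -0.95  1.7   0.39  1.19 -1.09]
p [0.5849 0.1399 0.1082] theta 85.48 r 0.0533 yaw -29.88 Fccw-resist 0.9 Frad 5.6 Fz -2.8 w 0.180 t 28.35 q [ 0.48  0.46 -0.95  1.69  0.4   1.19 -1.09]
```

```bash
python3 -m jog '[[[0.15,0.03,0.04,0,0],[0.45,0,0,0,0],[0.45,0,0,0,0],[0.45,0,0,0,0],[0.45,0,0,0,0]]]' >/dev/null; python3 st.py; cat > kn.py <<'E'
from h import *
T,P=wristpose();im,_=eyes.get_image("wrist")
K=eyes.camera_params("wrist")["camera_matrix"];c=np.array([.5807,.0867]);Pi=np.linalg.inv(P)
px=lambda p:(lambda q:q[:2]/q[2])(K@(Pi@np.r_[p,1])[:3])
bs=[b for b in blobs(im,(4,150,60),(18,255,255),60)[0]]
for b in bs:print(b[0],b[1],b[2])
for th in range(-20,140,6):
    k=c+.05*np.array([np.cos(np.radians(th)),np.sin(np.radians(th))]);q=px(np.r_[k,.119])
    if any(abs(q[0]-b[1][0])<14 and abs(q[1]-b[1][1])<45 for b in bs):print(th,px(np.r_[k,.102]).round(0),px(np.r_[k,.136]).round(0))
E
python3 kn.py; python3 plan.py .5877 .1362 .108 -30
```

```text
p [0.5866 0.136  0.1081] theta 83.19 r 0.0496 yaw -30.01 Fccw-resist -0.5 Frad -0.2 Fz 0.2 w 0.436 t 28.98 q [ 0.48  0.47 -0.95  1.69  0.4   1.2  -1.09]
817 [214.  169.5] [166 146  72  59]
1103 [320.2 298.7] [303 279  36  37]
76 [330. 288.] [333. 319.]
82 [321. 291.] [321. 322.]
88 [311. 295.] [310. 327.]
pos [0.5866 0.136  0.1081] yaw -30.01 tilt 0.03
shift [0.02 0.02 0.  ] turn -0.0 F [-0.2 -0.2 -0.1] t 29.02 w 0.44 q [ 0.48  0.47 -0.95  1.69  0.4   1.2  -1.09]
```

```bash
python3 -m jog '[[[0.15,0,0,0,0],[0.15,0,0,0,0],[0.15,0,0,0,0],[0.15,0,0,0,0]]]' 8 >/dev/null; python3 st.py
python3 -m jog '[[[0.15,0.029,0.083,0,0],[0.15,0.023,0.085,0,0],[0.15,0.017,0.086,0,0],[0.15,0.011,0.087,0,0],[0.15,0.005,0.088,0,0],[0.15,-0.002,0.088,0,0],[0.15,-0.008,0.087,0,0],[0.15,-0.014,0.087,0,0],[0.15,-0.02,0.085,0,0],[0.15,-0.026,0.084,0,0]]]' >/dev/null; python3 st.py
python3 -m jog '[[[0.15,-0.03,0.082,0,0],[0.45,0,0,0,0],[0.45,0,0,0,0],[0.45,0,0,0,0],[0.45,0,0,0,0],[0.45,0,0,0,0]]]' >/dev/null; python3 st.py;python3 kn.py
```

```text
p [0.5876 0.1357 0.1081] theta 81.99 r 0.0495 yaw -30.02 Fccw-resist 3.2 Frad 0.2 Fz -2.2 w 0.183 t 29.52 q [ 0.48  0.47 -0.95  1.69  0.4   1.2  -1.09]
p [0.618  0.1183 0.1082] theta 40.32 r 0.0489 yaw -30.06 Fccw-resist 3.0 Frad 3.5 Fz -1.3 w 0.180 t 30.77 q [ 0.47  0.52 -0.92  1.62  0.43  1.22 -1.06]
p [0.6188 0.117  0.1081] theta 38.50 r 0.0487 yaw -29.98 Fccw-resist 0.2 Frad -0.1 Fz -0.6 w 0.446 t 31.52 q [ 0.47  0.52 -0.92  1.62  0.43  1.22 -1.06]
1010 [155.3 170.1] [107 146  81  59]
1087 [322.3 299. ] [306 279  35  37]
34 [327. 293.] [329. 325.]
40 [318. 289.] [317. 320.]
```

```bash
python3 -m jog '[[[0.15,0.02,0.02,0,0],[0.15,0,0,0,0],[0.15,0,0,0,0],[0.15,0,0,0,0]]]' 12 >/dev/null; python3 st.py
python3 -m jog '[[[0.15,-0.037,0.079,0,0],[0.15,-0.042,0.077,0,0],[0.15,-0.048,0.073,0,0],[0.15,-0.053,0.07,0,0],[0.15,-0.057,0.066,0,0],[0.15,-0.062,0.062,0,0],[0.15,-0.066,0.057,0,0],[0.15,-0.07,0.053,0,0],[0.15,-0.073,0.048,0,0],[0.15,-0.077,0.042,0,0]]]' >/dev/null; python3 st.py
python3 -m jog '[[[0.15,-0.079,0.037,0,0],[0.15,0,0,0,0],[0.45,0,0,0,0],[0.45,0,0,0,0],[0.45,0,0,0,0],[0.45,0,0,0,0],[0.45,0,0,0,0]]]' >/dev/null; python3 st.py;python3 kn.py
```

```text
p [0.6211 0.1168 0.1082] theta 36.73 r 0.0504 yaw -30.02 Fccw-resist 2.2 Frad 2.7 Fz -1.2 w 0.182 t 32.08 q [ 0.47  0.52 -0.92  1.61  0.44  1.22 -1.06]
p [0.6305 0.0828 0.1081] theta -4.46 r 0.0499 yaw -30.06 Fccw-resist 0.6 Frad -0.6 Fz -0.3 w 0.178 t 33.33 q [ 0.51  0.53 -0.91  1.6   0.44  1.23 -1.  ]
p [0.6298 0.0811 0.1081] theta -6.45 r 0.0494 yaw -29.98 Fccw-resist 0.0 Frad -0.2 Fz -0.0 w 0.449 t 34.20 q [ 0.52  0.53 -0.91  1.6   0.44  1.23 -1.  ]
1496 [106.2 130.2] [ 58 101  89  62]
964 [320.4 300.6] [304 283  34  33]
-20 [326. 312.] [328. 347.]
-14 [324. 303.] [326. 336.]
-8 [321. 294.] [322. 326.]
-2 [317. 285.] [317. 316.]
4 [311. 277.] [310. 306.]
```

```bash
python3 -m jog '[[[0.6,0,0,-0.8,0],[0.6,0,0,-0.9,0],[0.5,0,0,-0.9,0]]]' >/dev/null
python3 plan.py .63 -.055 .22 13
```

```text
pos [0.6297 0.081  0.2131] yaw -29.98 tilt 0.01
shift [-2.94  1.71 -0.17] turn -8.6 F [-0.7 -1.3 -0.6] t 34.62 w 0.541 q [ 0.54  0.45 -0.95  1.48  0.37  1.4  -0.95]
```

```bash
python3 -m jog '[[[0.4,-0.98,0.57,0,0],[0.4,-0.98,0.57,0,0],[0.4,-0.98,0.57,0,0],[0.4,0,0,-0.5,-1],[0.4,0,0,-0.5,-1],[0.4,0,0,0,-1],[0.4,0,0,0,-1],[0.4,0,0,0,-1],[0.4,0,0,0,-1]]]' >/dev/null
python3 -m jog '[[[0.4,0,0,0,-1],[0.4,0,0,0,-1],[0.4,0,0,0,-0.6],[0.4,0,0,0,0],[0.4,0,0,0,0]]]' >/dev/null; sed -i 's/(0,150,70),(5,/(0,140,60),(6,/' see.py; python3 see.py w9; python3 plan.py .6485 -.0805 .12 13
```

```text
red (np.int32(446), array([334.2, 264.6]), array([327, 248,  15,  34], dtype=int32)) [ 0.6486 -0.0771] depth 0.3047499
orange (np.int32(420), array([360.2,  63.7]), array([348,  52,  24,  24], dtype=int32)) [0.6294 0.079 ] depth 0.25244474
pos [ 0.6303 -0.055   0.2521] yaw 12.97 tilt 0.01
shift [-0.72  0.3   3.3 ] turn -0.01 F [0.9 0.4 0.6] t 36.42 w 0.399 q [ 0.83  0.47 -1.08  1.43  0.41  1.49 -0.01]
```

View pics/w9.png

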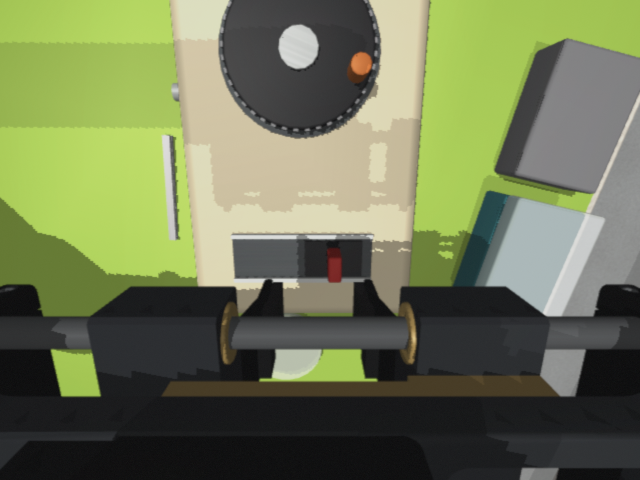

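The wheel's knob is at (360,64), −9° in the third notch. The red tab is at (334,270), upright with the shutter closed, and the casing edges are parallel to the image, so the yaw is right.

```bash
python3 -m jog '[[[0.4,-0.73,0.29,0,0],[0.4,0,0,0.9,0],[0.4,0,0,0.9,0],[0.4,0,0,0.9,0],[0.4,0,0,0.6,0],[0.4,0,0,0.3,0],[0.4,0,0,0,0]]]' >/dev/null; python3 plan.py .6485 -.081 .105 13
python3 -m jog '[[[0.1,0,0,0,0],[0.1,0,0,0,0],[0.1,0,0,0,0],[0.1,0,0,0,0],[0.1,0,0,0,0]]]' 10 >/dev/null;python3 plan.py .6485 -.081 .105 13
```

```text
pos [ 0.6479 -0.0809  0.1078] yaw 13.0 tilt 0.05
shift [-0.01  0.01  0.07] turn 0.0 F [-0.4 -0.9 -0.7] t 37.3 w 0.398 q [ 0.8   0.61 -1.    1.55  0.53  1.27 -0.04]
pos [ 0.6491 -0.0807  0.109 ] yaw 13.01 tilt 0.13
shift [-0.   -0.02  0.1 ] turn 0.0 F [1.6 0.3 4.5] t 37.92 w 0.14 q [ 0.8   0.61 -1.    1.55  0.53  1.27 -0.04]
```

```bash
python3 -m jog '[[[0.1,0,-0.2,0,0],[0.1,0,-0.2,0,0],[0.1,0,-0.2,0,0],[0.1,0,-0.2,0,0],[0.1,0,-0.2,0,0],[0.1,0,-0.2,0,0],[0.1,0,-0.2,0,0],[0.1,0,0,0,0]]]' 15 >/dev/null; python3 plan.py .5907 -.0943 .109 13
python3 -m jog '[[[0.1,0,-0.1,0,0],[0.1,0,-0.05,0,0],[0.1,0,0,0,0],[0.1,0,0,0,0]]]' >/dev/null; python3 plan.py .5907 -.0943 .109 13
```

```text
pos [ 0.5928 -0.0938  0.109 ] yaw 12.98 tilt 0.06
shift [-0.   -0.05  0.  ] turn -0.0 F [-1.8  0.1  7.4] t 38.92 w 0.138 q [ 0.93  0.51 -1.05  1.69  0.47  1.22 -0.  ]
pos [ 0.5924 -0.0939  0.1091] yaw 13.04 tilt 0.68
shift [-0.   -0.04  0.  ] turn 0.01 F [14.9  2.2 -4.6] t 39.42 w 0.14 q [ 0.95  0.5  -1.06  1.7   0.46  1.2   0.01]
```

```bash
python3 -m jog '[[[0.1,0,0.1,0,0],[0.4,0,0,0,0],[0.4,0,0,0,0],[0.4,0,0,0,0],[0.4,0,0,-0.9,0],[0.4,0.3,0,-0.9,0],[0.4,0.3,0,-0.9,0],[0.4,0.3,0,-0.9,0],[0.4,0,0,0,0],[0.4,0,0,0,0]]]' >/dev/null; python3 plan.py .59 -.094 .25 13; python3 see.py w10
```

```text
pos [ 0.5829 -0.0595  0.2512] yaw 12.99 tilt 0.1
shift [-0.88 -0.02  0.03] turn -0.0 F [ 0.   0.3 -1. ] t 40.67 w 0.397 q [ 0.97  0.37 -1.15  1.54  0.34  1.45  0.03]
red (np.int32(421), array([320. , 271.7]), array([314, 255,  13,  34], dtype=int32)) [ 0.5904 -0.0905] depth 0.30772504
red (np.int32(109), array([524.8, 473.7]), array([520, 468,  11,  12], dtype=int32)) [ 0.8492 -0.2601] depth 0.4033685
orange (np.int32(481), array([422.9,  73.2]), array([407,  61,  30,  24], dtype=int32)) [0.6274 0.0784] depth 0.25313982
```

View pics/w10.png

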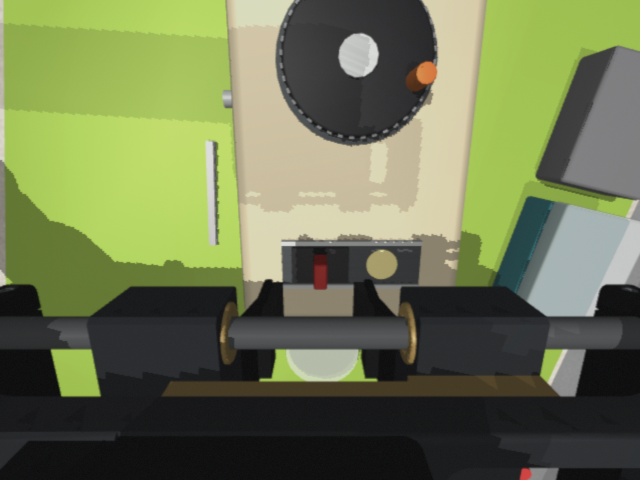

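```bash
python3 -c "
from bench import job,get_state;s=get_state();print(s['time'],s['ft_force'].round(1));print(job.close_job())"
```

```text
40.725 [ 0.8  0.4 -0.4]
the job is handed in; nothing more can be done
None
```

I did every step and handed the job in at 40.7 s, but I am not certain that the notch I took as home is the home notch. If it is not, the final wheel setting is wrong.

**What I did**
- **End stop:** I wound the wheel one notch anticlockwise, to about 127°, and pressed against its stop three times at about 15–16 N. I then released it and it dropped back into that notch.
- **Clicks:** I turned it three clicks clockwise. I opened the jaws in every notch so it could rest, at about 82°, 37° and −8°.
- **Shutter:** I slid the red tab towards the front against its stop (15 N), let go and lifted clear.

**Last checks**
- **Wheel:** The knob is about 135° clockwise of the notch I took as home.
- **Shutter:** The camera shows the tab moved 59.7 mm and the light port uncovered; the arm's own reading was 58.2 mm.
- **Bench:** I saw none of the other things move, and the arm touches nothing.

**What disagreed**
- **Stop does not match its description:** It should meet at 3.4° past home and stiffen by 3 N per mm. I felt only a slow rise from roughly 5–10° past the notch, then a nearly rigid stop at about 16–18°.
- **Why I still took it as home:** The first two pushes and a third with a different grip ended at the same wheel angle. The clockwise side of the notch showed only the normal click, and nothing was in the way in the pictures.
- **Two risks:** Home could be one notch further anticlockwise. Or, if this is home, the wheel angle alone would mean the stop was pushed past its 0.11 rad limit, although the force at the knob stayed below the 22 N given for that.
- **Extra movement:** I also turned the wheel about 13° clockwise of that notch and back once, to compare the two sides, before the three clicks.

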